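# Load an agar plate into the plate imager

### The job

In front of the robot lie a red and a cream agar plate: slide the red one across the bench into the blue fork of the plate imager's shuttle, right up against the back of the fork. Then push the shuttle by its orange grip along the rail, plate and all, until the sprung index pin clicks into its notch, and leave it resting there: not short of the notch and not driven past it. Leave the cream plate and the sample cups where they stand.

Things in the scene. Friction and masses are not known exactly. Their poses are not given: they have to be found in the camera images.
- blood_plate: the red agar plate on the open bench in front of the robot: a flat closed dish, 90 mm in diameter, 15 mm high, 32 g, too wide to grip, to be pushed; origin: centre of its underside on the bench, z up
- petri_dish_1: the cream agar plate with a label, same size; leave alone; origin: centre of its underside
- sample_cup_1: sample cup with red lid, 39 mm in diameter, 74 mm high; leave alone; origin: centre of its underside
- sample_cup_2: another such sample cup; leave alone; origin: centre of its underside
- imager: plate imager fixed on the bench. x: along the rail, the way the shuttle goes in; y: from the fork's mouth to its back. Origin: bench under the fork's pocket with the shuttle right out. Rail x -122 to 295 mm at y 86, 21 high. Ring light over x 112 to 218, y -53 to 53, above z 222; column at x 165, y 150, 370 high. Black index block with red-knobbed pin over the rail about x 160 to 185, z 50 to 105
- shuttle (a joint): how far the shuttle has been pushed along the rail (m): 0 drawn right out, 0.20 at the far stop; it slides with about 2 N of drag. It starts near 0. Where it will click depends on where the index block was last clamped: anywhere from 0.150 to 0.175
- fork_pocket (a point): bench point where the seated plate's centre lies; moves with the shuttle. The blue fork is a U of bars 3 to 15 mm above the bench, open to the imager's -y: 93 mm wide inside, back wall 46 mm behind this point (+y), arms reaching 36 mm in front of it, their last 20 mm flared outward
- shuttle_grip (a point): centre of the orange grip at the shuttle's tail: an upright block 14 mm thick along the imager's x, 36 mm wide along y, reaching from z = 27 to 77 mm; push on its -x face or pinch it; this point is at z = 55 mm
- index_pin (a joint): lift of the sprung index pin (m): 0 hanging free while the shuttle is out; it climbs the shuttle's sloping nose (some 3 N more drag), rides on the flat at 0.0081 for about 28 mm, then snaps down to 0.003 in the notch; going past the notch lifts it to 0.0081 again and takes some 9 to 12 N

How it is judged:
By the outcome, as a careful person would: the job done as asked, in the order asked, and still so for the second after the job is handed in, with the robot touching nothing.
It also fails if it takes over 72 s, if anything falls off the work surface, if the arm or the gripper's body presses on something with over 40 N, if the wrist force passes 120 N, or if a joint passes its speed limit or range.

### The arm

A 7-joint arm with a two-finger parallel gripper is mounted at the origin on a cart in front of the work surface, level with it; the furniture and walls round the work are solid. World frame = base frame: x ahead of the robot, y to its left, z up, the work surface at z = 0. Lengths are in m, angles in rad, forces in N, time in s.
With the tool pointing down it reaches from about 0.4 to 0.875 m from the base axis. Payload 6.5 kg.
Tool frame: the origin (TCP) lies between the finger pads; the fingertips stand robot.finger_overhang ahead of it and the grasp point (between the pads) is the TCP (robot.finger_overhang is the distance from the TCP to the fingertips, in m); z points along the fingers, y is the line along which they close (so a half turn about z gives the same grasp; the last joint's range is limited). The gripper opens to 88 mm and grips with 3 to 60 N. Pads are 18 mm wide; open, the fingers measure 123 mm over their backs; the gripper's body (75 mm by 187 mm) begins 45 mm behind the grasp point.
Start: joints at [-1.194, 0.536, -0.004, 1.538, 0.003, 1.067, -0.071], TCP at [0.278, 0.587, 0.258] pointing down, gripper open.
Joint ranges: [-2.7, 2.7], [-0.37, 2.16], [-1.27, 1.26], [0.24, 2.4], [-1.31, 4.45], [0.19, 1.91], [-2.76, 2.76]. Speed limits (rad/s): [2.39, 2.39, 3.14, 3.14, 3.14, 3.14, 3.14].

### API

Orientations are given as a unit quaternion [w, x, y, z].
In Python, from bench import robot gives the robot as it stands.
- The arm moves only by the tool play_rows, never from a script. Its argument "series" is a list of rows, each an object with "gripper": the opening, from 0 (shut) to 1 (fully open); "dp": the shift along the tool's x, y, z in mm, a list of three; "yaw": the turn about the tool's z in rad. A call has 1 to 20 rows; each row is the pose to reach, as a shift and turn from the pose commanded when the call began, along the tool's axes at that moment; what a row does not reach only later rows make up. A row lasts 1/12 s, in which the tool goes at most 41.7 mm and 7.16 degrees, less where a joint would pass 70% of its speed; a pose out of reach is approached as far as the arm can. A call with a gripper value outside its range is refused whole. The fingers move at their own pace and stop on an object; the grip force is fixed at half the most. Time passes only in rows, so rows that repeat a pose let the fingers close. It gives the time, the measured TCP pose, the force, the opening and the grip force at its end, in the units of the state.
- robot.read_state(): the state, without advancing time (a new reading comes with each control period).
- robot.grab_frame(name): name is "side" or "top" or "wrist"; returns a dict with "frame" (384x512x3 uint8, red, green, blue), "camera_matrix" (3x3 intrinsics, pixels), "distortion" ([k1, k2, p1, p2, k3] as OpenCV has them; the pictures are not rectified), "eye" and "attitude" of the camera in the world; the wrist camera has in their place "hand_eye" (4x4, takes a point from camera to tool coordinates, whose origin is the TCP and whose axes are the flange's). Camera axes: x right, y up, looking along -z (the intrinsics and any distortion apply to the point x, -y, -z); pixel columns grow to the right and rows downward; lengths in m; the calibration is good to about 2 mm. A picture is of the moment at which its call begins: read the wrist's pose just before it. There is no depth.
- robot.finish_job(): hands the job in; it is judged then, once.
The state is a dict: "time_s": time; "joints": joint angles; "qd": joint speeds; "effort": joint torques, N m; "position": TCP position; "eef_rot": TCP orientation; "contact_force": force on the tool from outside, world axes, zero at the start; "wrist_torque": the same for the moment, N m; "gripper_width": finger opening in m; "gripper_force": force on a finger pad.
Only numpy, scipy, OpenCV 4.12 (cv2) and the standard library are available. Lean on these libraries where they do the work, as an engineer would, in place of code of your own. Each camera call takes 0.05 s, during which the arm holds its last target. There are 200 camera calls.

## Working session

There is one attempt and no reset: what is moved stays moved. The work goes in short steps, Python scripts to look and compute and a tool call to move; the robot and the scene stay as the last step left them, time stands still between calls to the robot, and variables do not carry over. Pictures are saved under pics/ and viewed, at most 10 in all, crops included, and the job is handed in when it is done.

Besides the shell and the picture viewer there is one more tool, called in YAML: its name, and indented under it one key for each argument. play_rows: Moves the arm, as the interface text tells. Its arguments: {"type":"object","properties":{"series":{"type":"array","items":{"type":"object","properties":{"gripper":{"type":"number"},"dp":{"type":"array","items":{"type":"number"}},"yaw":{"type":"number"}}}}},"required":["series"]}

```bash
mkdir -p pics; cat > h.py <<'E'
import numpy as np, cv2
from scipy.spatial.transform import Rotation as R
from bench import robot
def grab(n):
    s=robot.read_state(); g=robot.grab_frame(n)
    if 'eye' in g:
        q=np.array(g['attitude'],float)
        M=R.from_quat(q,scalar_first=True).as_matrix() if q.shape==(4,) else q
        e=np.array(g['eye'])
    else:
        H=np.array(g['hand_eye']); T=R.from_quat(s['eef_rot'],scalar_first=True).as_matrix()
        M=T@H[:3,:3]; e=T@H[:3,3]+np.array(s['position'])
    return dict(im=g['frame'],K=np.array(g['camera_matrix']),d=np.array(g['distortion']),M=M,e=e)
def ray(c,uv):
    p=cv2.undistortPoints(np.array(uv,float).reshape(-1,1,2),c['K'],c['d'])[:,0]
    return (c['M']@np.c_[p[:,0],-p[:,1],-np.ones(len(p))].T).T
def onz(c,uv,z):
    r=ray(c,uv); return c['e']+r*((z-c['e'][2])/r[:,2])[:,None]
def two(c1,a,c2,b):
    r1=ray(c1,[a])[0];r2=ray(c2,[b])[0]
    t=np.linalg.lstsq(np.c_[r1,-r2],c2['e']-c1['e'],rcond=None)[0]
    p,q=c1['e']+t[0]*r1,c2['e']+t[1]*r2
    return (p+q)/2,np.linalg.norm(p-q)
def proj(c,P):
    p=(c['M'].T@(np.atleast_2d(P)-c['e']).T).T
    p=p*[1,-1,-1]
    return cv2.projectPoints(p,np.zeros(3),np.zeros(3),c['K'],c['d'])[0][:,0]
def save(c,n): cv2.imwrite('pics/'+n,c['im'][:,:,::-1])
def blobs(c,name,amin=60):
    h=cv2.cvtColor(c['im'],cv2.COLOR_RGB2HSV)
    lo,hi={'red':((172,90,50),(180,255,255)),'red2':((0,120,50),(6,255,255)),'orange':((7,150,110),(20,255,255)),'blue':((100,120,50),(125,255,255))}[name]
    m=cv2.inRange(h,lo,hi)
    cs=[k for k in cv2.findContours(m,cv2.RETR_EXTERNAL,cv2.CHAIN_APPROX_NONE)[0] if cv2.contourArea(k)>amin]
    return m,cs
E
python3 - <<'E'
from h import *
print(robot.finger_overhang, robot.read_state())
for n in('top','side'):
    c=grab(n); save(c,n+'0.png'); print(n,c['e'],c['M'][:,2])
    for k in('red','red2','orange','blue'):
        for q in blobs(c,k)[1]: print(k,cv2.boundingRect(q),cv2.contourArea(q))
E
```

```text
0.019 {'time_s': 0.0, 'joints': array([-1.19420819,  0.53715969, -0.00444818,  1.53884   ,  0.00262816,
        1.067321  , -0.07120235]), 'qd': array([ 0.00073017, -0.00075487,  0.00138738, -0.00028563,  0.00097485,
        0.00111432, -0.0006931 ]), 'effort': array([-1.10279052e-05, -5.70981646e+01,  9.90804210e-01, -2.51600754e+01,
       -5.62495168e-02,  1.79183768e-02,  1.58815592e-04]), 'position': array([0.27826721, 0.58678713, 0.25685609]), 'eef_rot': array([-1.17079734e-04,  2.19545245e-01,  9.75601939e-01, -8.53212535e-04]), 'contact_force': array([ 0.00911312,  0.51061599, -0.45108613]), 'wrist_torque': array([ 0.03244046, -0.01183432, -0.01385331]), 'gripper_force': 0.0, 'gripper_width': 0.08799207431920855}
top [ 0.35270811 -0.00617014  1.33817785] [-0.13606377 -0.00755988  0.99067124]
red (472, 73, 35, 30) 352.0
red2 (218, 226, 11, 11) 79.0
red2 (291, 173, 22, 21) 342.0
red2 (362, 131, 11, 11) 63.0
red2 (68, 103, 21, 20) 180.5
red2 (452, 78, 46, 38) 787.0
red2 (487, 73, 19, 21) 74.0
blue (165, 195, 26, 8) 66.5
blue (259, 87, 82, 32) 2138.0
side [0.49837702 1.430408   0.63549584] [-0.03249661  0.92469031  0.37933074]
red (87, 266, 20, 28) 385.5
red (184, 94, 19, 27) 352.5
red2 (44, 315, 35, 12) 64.0
red2 (93, 302, 40, 25) 671.5
red2 (239, 178, 22, 8) 112.5
red2 (464, 93, 33, 10) 204.0
orange (58, 265, 15, 9) 79.5
orange (287, 224, 7, 21) 102.5
blue (246, 280, 15, 19) 118.0
blue (149, 150, 36, 47) 1054.5
blue (257, 125, 56, 18) 678.0
```

View pics/top0.png

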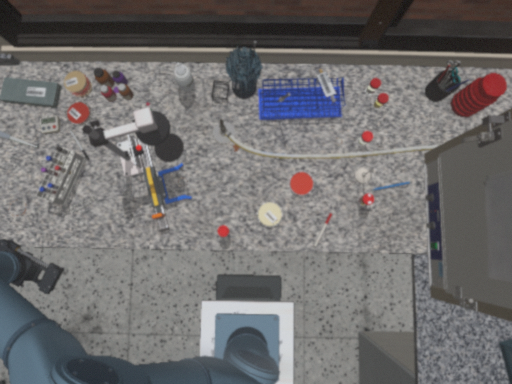

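View pics/side0.png

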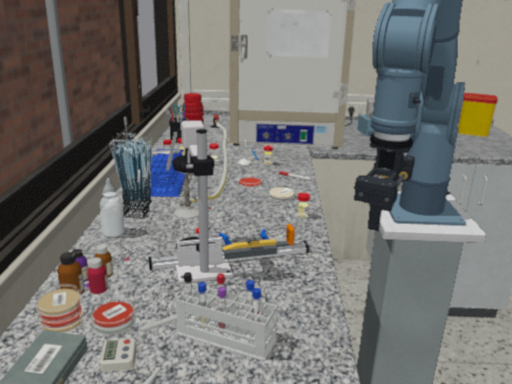

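Top view: the red plate is at (301,183), the cream plate at (270,214) and a cup at (223,231). The imager rail runs from about (163,228) up to (140,130), with the orange grip at (157,215). The blue fork opens to the right, its arms ending near (180,167) and (188,198). In the side view the grip is at (290,234).

```bash
python3 - <<'E'
from h import *
t=grab('top'); s=grab('side')
def cen(c,k,box):
    m,_=blobs(c,k,5); x,y,w,h=box; ys,xs=np.nonzero(m[y:y+h,x:x+w]); return np.array([xs.mean()+x,ys.mean()+y])
def rp(c,box):
    h=cv2.cvtColor(c['im'],cv2.COLOR_RGB2HSV); m=cv2.inRange(h,(0,90,50),(8,255,255))|cv2.inRange(h,(172,90,50),(180,255,255))
    x,y,w,hh=box; ys,xs=np.nonzero(m[y:y+hh,x:x+w]); return np.array([xs.mean()+x,ys.mean()+y]),len(xs)
a,n=rp(t,(285,165,35,35)); b,_=rp(s,(232,172,35,18)); print('plate',a,b,two(t,a,s,b),onz(t,[a],.012),n)
o=cen(t,'orange',(145,205,22,20)); p=cen(s,'orange',(282,218,16,30)); print('grip',o,p,two(t,o,s,p))
m,cs=blobs(t,'blue',4)
for q in cs:
    x,y,w,h=cv2.boundingRect(q)
    if 155<x<195 and 155<y<205: print('blue',(x,y,w,h),q.reshape(-1,2)[[q[:,0,0].argmax(),q[:,0,0].argmin(),q[:,0,1].argmax(),q[:,0,1].argmin()]].tolist(), onz(t,[q.reshape(-1,2)[q[:,0,0].argmax()]],.015))
print('cream',onz(t,[(270,214)],.015),'cup',onz(t,[(223,231)],.074))
print('rail ends',onz(t,[(163,228),(130,128)],.021))
w=grab('wrist'); save(w,'w0.png'); print('wcam',w['e'],w['M'],w['K'])
cv2.imwrite('pics/topc.png',cv2.resize(t['im'][90:250,80:320,::-1],None,fx=3.2,fy=3.2,interpolation=cv2.INTER_CUBIC))
E
```

```text
plate [301.11851852 182.97037037] [249.88888889 181.36601307] (array([ 0.5640671 , -0.18384078,  0.00508328]), np.float64(0.0007620148110299618)) [[ 0.56258681 -0.18290267  0.012     ]] 405
grip [156.86206897 215.27586207] [289.88888889 234.03968254] (array([0.43710242, 0.31234647, 0.05508367]), np.float64(0.0010041239654537688))
blue (165, 195, 26, 8) [[190, 198], [165, 198], [166, 202], [182, 195]] [[0.50287993 0.20810927 0.015     ]]
blue (159, 164, 23, 12) [[181, 166], [159, 172], [159, 175], [180, 164]] [[0.61699524 0.24443363 0.015     ]]
cream [[ 0.45087821 -0.07351774  0.015     ]] cup [[0.38767207 0.0849085  0.074     ]]
rail ends [[0.39606775 0.29729541 0.021     ]
 [0.7529173  0.4337339  0.021     ]]
wcam [0.20400318 0.62203244 0.38371404] [[ 4.27959274e-01 -8.57911130e-01 -2.84322622e-01]
 [ 9.03797922e-01  4.06085260e-01  1.35070638e-01]
 [-4.19377783e-04 -3.14774927e-01  9.49166249e-01]] [[311.93990794   0.         260.62485057]
 [  0.         311.93990794 195.54624945]
 [  0.           0.           1.        ]]
```

View pics/topc.png

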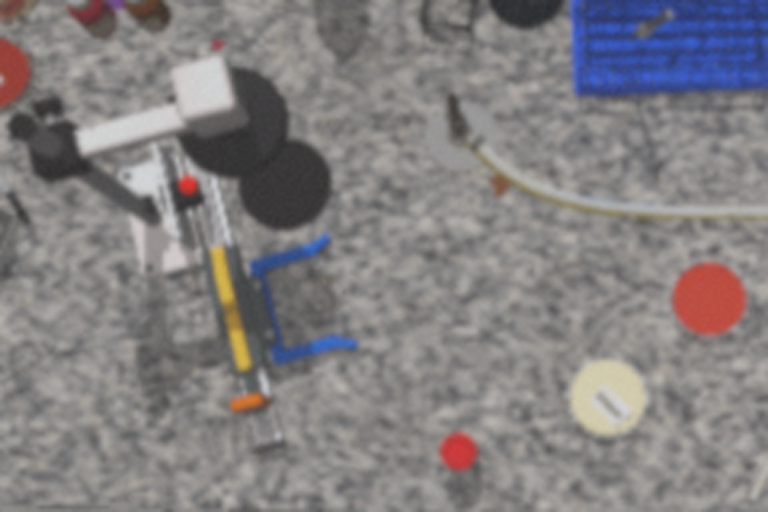

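The wrist camera rides on the tool's +x side. The imager frame is turned about +17.5° from the world, and the pocket is near (0.549, 0.260). I'll move the camera over the fork to refine this.

play_rows:
  series:
    - {"gripper": 1,"dp": [-25,-15,0],"yaw": 0.06}
    - {"gripper": 1,"dp": [-50,-30,0],"yaw": 0.12}
    - {"gripper": 1,"dp": [-75,-45,0],"yaw": 0.18}
    - {"gripper": 1,"dp": [-100,-60,0],"yaw": 0.24}
    - {"gripper": 1,"dp": [-130,-78,0],"yaw": 0.3}
    - {"gripper": 1,"dp": [-160,-96,0],"yaw": 0.36}
    - {"gripper": 1,"dp": [-190,-114,0],"yaw": 0.42}
    - {"gripper": 1,"dp": [-220,-132,0],"yaw": 0.48}
    - {"gripper": 1,"dp": [-250,-150,0],"yaw": 0.54}
    - {"gripper": 1,"dp": [-280,-168,0],"yaw": 0.6}
    - {"gripper": 1,"dp": [-310,-186,0],"yaw": 0.66}
    - {"gripper": 1,"dp": [-340,-204,0],"yaw": 0.72}
    - {"gripper": 1,"dp": [-360,-215,0],"yaw": 0.78}
    - {"gripper": 1,"dp": [-369,-221,0],"yaw": 0.824}
    - {"gripper": 1,"dp": [-369,-221,0],"yaw": 0.824}
    - {"gripper": 1,"dp": [-369,-221,0],"yaw": 0.824}

```text
time_s: 1.58
position: [0.5166, 0.2305, 0.2575]
eef_rot: [-0.0, 0.591, 0.807, -0.0]
contact_force: [-0.5, 1.7, -0.3]
gripper_width: 0.0882
gripper_force: 0.0
```

```bash
python3 - <<'E'
from h import *
w=grab('wrist'); save(w,'w1.png'); import pickle; pickle.dump(w,open('w1.pkl','wb')); print(w['e'])
for k in('orange','blue'):
    for q in blobs(w,k,80)[1]: print(k,cv2.boundingRect(q),cv2.contourArea(q))
E
```

```text
[0.49163469 0.30837359 0.38414808]
orange (289, 70, 31, 14) 162.0
orange (194, 53, 21, 40) 540.5
blue (376, 372, 36, 10) 192.0
blue (242, 102, 111, 81) 1814.5
```

View pics/w1.png

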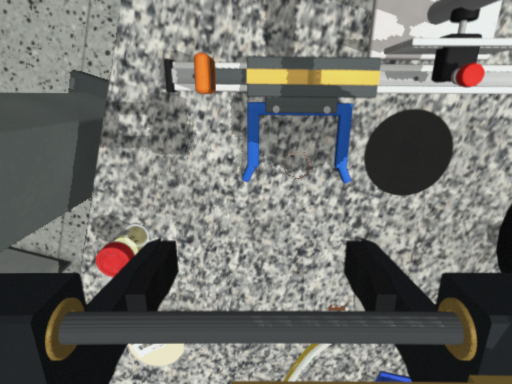

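The wrist view shows the fork square to the picture. Its back bar is at row ~108, the inner sides at columns ~259 and ~338, and the tips at (248,180) and (347,180). The grip is at (204,73), the red pin knob at (470,74) and a cup at (120,250).

```bash
python3 - <<'E'
from h import *
import pickle
w=pickle.load(open('w1.pkl','rb'))
m,_=blobs(w,'blue'); m[:,:235]=0;m[:,360:]=0;m[190:]=0
L=[];Rr=[]
for r in range(122,154,2):
    x=np.nonzero(m[r])[0]; g=np.argmax(np.diff(x)); L.append((x[g]+.5,r)); Rr.append((x[g+1]-.5,r))
B=[(c,np.nonzero(m[:,c])[0].max()+.5) for c in range(270,330,4)]
Pl,Pr,Pb=[onz(w,q,.015)[:,:2] for q in(L,Rr,B)]
def fit(P):
    c=P.mean(0);d=np.linalg.svd(P-c)[2][0];return c,d
for n,P in zip('LRB',(Pl,Pr,Pb)):
    c,d=fit(P);print(n,c,np.degrees(np.arctan2(d[1],d[0]))%180)
def ax(th): th=np.radians(th);return np.array([np.cos(th),np.sin(th)]),np.array([-np.sin(th),np.cos(th)])
cb,db=fit(Pb);ths=np.degrees(np.arctan2(db[1],db[0]))%180;
al=np.mean([np.degrees(np.arctan2(fit(P)[1][1],fit(P)[1][0]))%180 for P in(Pl,Pr)])-90
th=(ths+al)/2;X,Y=ax(th)
xl,xr=(Pl@X).mean(),(Pr@X).mean();yb=(Pb@Y).mean()
pk=X*(xl+xr)/2+Y*(yb-.046)
print('th',ths,al,th,'width',xr-xl,'pocket',pk)
# grip two-view
mo,_=blobs(w,'orange');mo[:,230:]=0;ys,xs=np.nonzero(mo);
s=grab('side');ms,_=blobs(s,'orange');ms[:, :280]=0;yy,xx=np.nonzero(ms[:260]);
P,e=two(w,(xs.mean(),ys.mean()),s,(xx.mean(),yy.mean()));print('grip',P,e,(P[:2]-pk)@X,(P[:2]-pk)@Y)
g=onz(w,[(xs.min(),73),(xs.max(),73)],.077);print('grip x faces(top)',(g[:,:2]-pk)@X)
t=grab('top');a=onz(t,[(301.12,182.97)],.014)[0,:2];print('plate img frame',(a-pk)@X,(a-pk)@Y)
E
```

```text
L [0.50431851 0.26029404] 107.41826541302592
R [0.59147157 0.28775898] 107.33960806985478
B [0.53989277 0.29816202] 16.582098389678297
th 16.582098389678297 17.378936741440356 16.980517565559325 width 0.09137458528969877 pocket [0.55390526 0.25434403]
grip [0.39213621 0.31123655 0.1281623 ] 0.10460699306809766 -0.1381013244198663 0.10165632016830117
grip x faces(top) [-0.10479539 -0.0865224 ]
plate img frame -0.11961836933299087 -0.4203780392753994
```

play_rows:
  series:
    - {"gripper": 0.59,"dp": [-30,-6,0],"yaw": 0.02}
    - {"gripper": 0.59,"dp": [-65,-14,0],"yaw": 0.04}
    - {"gripper": 0.59,"dp": [-100,-22,0],"yaw": 0.06}
    - {"gripper": 0.59,"dp": [-135,-29,0],"yaw": 0.08}
    - {"gripper": 0.59,"dp": [-170,-37,0],"yaw": 0.1}
    - {"gripper": 0.59,"dp": [-205,-44,0],"yaw": 0.125}
    - {"gripper": 0.59,"dp": [-240,-52,0],"yaw": 0.15}
    - {"gripper": 0.59,"dp": [-275,-59,0],"yaw": 0.17}
    - {"gripper": 0.59,"dp": [-310,-67,0],"yaw": 0.19}
    - {"gripper": 0.59,"dp": [-345,-75,0],"yaw": 0.21}
    - {"gripper": 0.59,"dp": [-380,-82,0],"yaw": 0.23}
    - {"gripper": 0.59,"dp": [-415,-90,0],"yaw": 0.25}
    - {"gripper": 0.59,"dp": [-450,-97,0],"yaw": 0.275}
    - {"gripper": 0.59,"dp": [-480,-104,0],"yaw": 0.3}
    - {"gripper": 0.59,"dp": [-495,-107,0],"yaw": 0.305}
    - {"gripper": 0.59,"dp": [-495,-107,0],"yaw": 0.305}
    - {"gripper": 0.59,"dp": [-495,-107,0],"yaw": 0.305}

```text
time_s: 3.15
position: [0.5637, -0.2733, 0.2573]
eef_rot: [-0.001, 0.707, 0.707, 0.0]
contact_force: [-0.4, 0.7, -0.1]
gripper_width: 0.0518
gripper_force: 0.0
```

```bash
cat > pl.py <<'E'
from h import *
def redplate(c,z=.012):
    h=cv2.cvtColor(c['im'],cv2.COLOR_RGB2HSV); m=cv2.inRange(h,(0,90,50),(8,255,255))|cv2.inRange(h,(172,90,50),(180,255,255))
    k=max(cv2.findContours(m,cv2.RETR_EXTERNAL,cv2.CHAIN_APPROX_NONE)[0],key=cv2.contourArea)
    p=onz(c,cv2.convexHull(k)[:,0],z)[:,:2]; (x,y),r=cv2.minEnclosingCircle((p*1000).astype(np.float32))
    return np.array([x,y]),r,cv2.boundingRect(k)
E
python3 - <<'E'
from pl import *
w=grab('wrist'); save(w,'w2.png'); print(redplate(w)); s=robot.read_state(); print(s['position'],s['gripper_width'],s['joints'])
E
```

```text
(array([ 562.79321289, -184.73928833]), 40.437259674072266, (225, 47, 71, 76))
[ 0.56399967 -0.27208829  0.25734335] 0.052123204355358 [ 0.04779107  0.53003492  0.47262751  1.62653697 -0.27020614  1.0514331
  0.60246855]
```

View pics/w2.png

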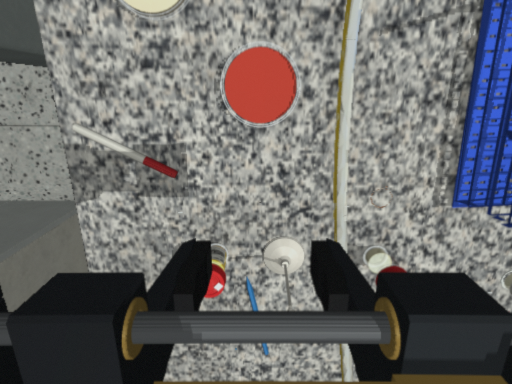

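The red plate is at (260,85) with the hose to its right at column ~345. A cup (212,275) and a funnel or bowl (285,257) lie below it, near where the fingers would come down. I'll measure those.

```bash
python3 - <<'E'
from h import *
w=grab('wrist'); t=grab('top')
for n,p,z in(('cup base',(217,256),0),('cup lid',(212,280),.074),('bowl c',(284,258),.0),('bowl c z20',(284,258),.02),('bowl edge top',(284,238),.0),('hose',(345,85),.005),('hose2',(340,230),.005),('scalpel',(160,168),.005),('cream edge',(155,14),.015)): print(n,onz(w,[p],z)[0])
print('top: cup',onz(t,[(368,200)],.074),'bowl',onz(t,[(362,174)],.01))
print(proj(w,[(.564,-.25,.005),(.564,-.273,.005),(.53,-.25,.005),(.6,-.25,.005)]))
E
```

```text
cup base [ 0.50391199 -0.40489543  0.        ]
cup lid [ 0.50843618 -0.39447606  0.074     ]
bowl c [ 0.59661169 -0.40779382  0.        ]
bowl c z20 [ 0.59488425 -0.39648511  0.02      ]
bowl edge top [ 0.59582666 -0.37728656  0.        ]
hose [ 0.65991641 -0.18203494  0.005     ]
hose2 [ 0.66927862 -0.36291841  0.005     ]
scalpel [ 0.43907095 -0.27951945  0.005     ]
cream edge [ 0.45379583 -0.1138902   0.015     ]
top: cup [[ 0.49827166 -0.39928794  0.074     ]] bowl [[ 0.59847775 -0.40030506  0.01      ]]
[[260.81246314 144.53352518]
 [260.75658608 163.16925038]
 [232.7795787  144.44829368]
 [290.48793399 144.60584479]]
```

play_rows:
  series:
    - {"gripper": 0.59,"dp": [0,-1,30],"yaw": 0}
    - {"gripper": 0.59,"dp": [0,-1,65],"yaw": 0}
    - {"gripper": 0.59,"dp": [0,-1,100],"yaw": 0}
    - {"gripper": 0.59,"dp": [0,-1,135],"yaw": 0}
    - {"gripper": 0.59,"dp": [0,-1,165],"yaw": 0}
    - {"gripper": 0.59,"dp": [0,-1,190],"yaw": 0}
    - {"gripper": 0.59,"dp": [0,-1,210],"yaw": 0}
    - {"gripper": 0.59,"dp": [0,-1,225],"yaw": 0}
    - {"gripper": 0.59,"dp": [0,-1,232],"yaw": 0}
    - {"gripper": 0.59,"dp": [0,-1,232],"yaw": 0}
    - {"gripper": 0.59,"dp": [0,-1,232],"yaw": 0}

```text
time_s: 4.22
position: [0.563, -0.2745, 0.0264]
eef_rot: [0.0, 0.707, 0.707, 0.0]
contact_force: [-0.6, -0.3, 0.1]
gripper_width: 0.0523
gripper_force: 0.0
```

play_rows:
  series:
    - {"gripper": 0.59,"dp": [8,0,0],"yaw": 0}
    - {"gripper": 0.59,"dp": [18,0,0],"yaw": 0}
    - {"gripper": 0.59,"dp": [28,0,0],"yaw": 0}
    - {"gripper": 0.59,"dp": [36,0,0],"yaw": 0}
    - {"gripper": 0.59,"dp": [43,0,0],"yaw": 0}
    - {"gripper": 0.59,"dp": [50,0,0],"yaw": 0}
    - {"gripper": 0.59,"dp": [60,1,0],"yaw": 0}
    - {"gripper": 0.59,"dp": [70,2,0],"yaw": 0}
    - {"gripper": 0.59,"dp": [80,3,0],"yaw": 0}
    - {"gripper": 0.59,"dp": [90,4,0],"yaw": 0}
    - {"gripper": 0.59,"dp": [100,5,0],"yaw": 0}
    - {"gripper": 0.59,"dp": [110,6,0],"yaw": 0}
    - {"gripper": 0.59,"dp": [120,7,0],"yaw": 0}
    - {"gripper": 0.59,"dp": [130,8,0],"yaw": 0}
    - {"gripper": 0.59,"dp": [140,9,0],"yaw": 0}
    - {"gripper": 0.59,"dp": [150,10,0],"yaw": 0}
    - {"gripper": 0.59,"dp": [158,11,0],"yaw": 0}
    - {"gripper": 0.59,"dp": [164,12,0],"yaw": 0}
    - {"gripper": 0.59,"dp": [168,12,0],"yaw": 0}
    - {"gripper": 0.59,"dp": [168,12,0],"yaw": 0}

```text
time_s: 5.88
position: [0.5746, -0.1056, 0.0257]
eef_rot: [-0.0, 0.707, 0.707, 0.0]
contact_force: [0.1, 0.1, -0.0]
gripper_width: 0.0521
gripper_force: 0.0
```

```bash
python3 - <<'E'
from pl import *
w=grab('wrist'); save(w,'w3.png'); print(redplate(w)); s=robot.read_state(); print(s['time_s'],s['position'],s['gripper_width'],s['contact_force'])
E
```

```text
(array([574.19915771, -58.14021683]), 39.38766860961914, (176, 80, 171, 168))
5.9333 [ 0.57451912 -0.10648847  0.02571117] 0.052124253219639746 [ 0.18384478 -0.78614334 -0.11796683]
```

View pics/w3.png

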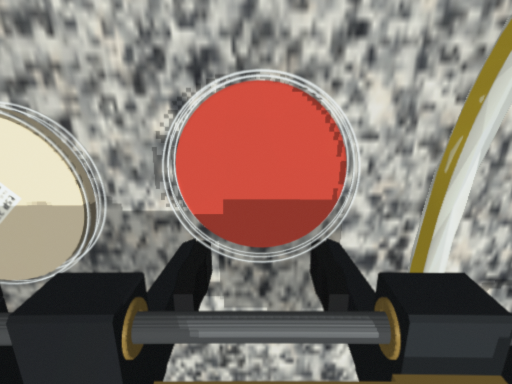

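The plate sits snugly in the V of the fingers at (260,163). The cream plate on the left and the hose on the right are clear.

play_rows:
  series:
    - {"gripper": 0.59,"dp": [8,1,0],"yaw": 0}
    - {"gripper": 0.59,"dp": [18,2,0],"yaw": 0}
    - {"gripper": 0.59,"dp": [29,3,0],"yaw": 0}
    - {"gripper": 0.59,"dp": [40,4,0],"yaw": 0}
    - {"gripper": 0.59,"dp": [50,5,0],"yaw": 0}
    - {"gripper": 0.59,"dp": [60,6,0],"yaw": 0}
    - {"gripper": 0.59,"dp": [70,8,0],"yaw": -0.026}
    - {"gripper": 0.59,"dp": [80,11,0],"yaw": -0.052}
    - {"gripper": 0.59,"dp": [90,13,0],"yaw": -0.079}
    - {"gripper": 0.59,"dp": [100,15,0],"yaw": -0.105}
    - {"gripper": 0.59,"dp": [110,17,0],"yaw": -0.131}
    - {"gripper": 0.59,"dp": [121,20,0],"yaw": -0.157}
    - {"gripper": 0.59,"dp": [131,22,0],"yaw": -0.183}
    - {"gripper": 0.59,"dp": [141,24,0],"yaw": -0.209}
    - {"gripper": 0.59,"dp": [151,26,0],"yaw": -0.236}
    - {"gripper": 0.59,"dp": [162,29,0],"yaw": -0.262}
    - {"gripper": 0.59,"dp": [172,31,0],"yaw": -0.288}
    - {"gripper": 0.59,"dp": [181,32,0],"yaw": -0.298}
    - {"gripper": 0.59,"dp": [186,33,0],"yaw": -0.298}
    - {"gripper": 0.59,"dp": [186,33,0],"yaw": -0.298}

```text
time_s: 7.6
position: [0.6078, 0.0811, 0.0257]
eef_rot: [-0.0, 0.594, 0.804, 0.0]
contact_force: [0.6, 0.5, 0.1]
gripper_width: 0.0519
gripper_force: 0.0
```

```bash
cat > fk.py <<'E'
from pl import *
def fork(w):
    """fork seen square-on by the wrist camera: imager axes and pocket"""
    m,_=blobs(w,'blue'); n,l,st,_=cv2.connectedComponentsWithStats(m); i=1+np.argmax(st[1:,4]); m=(l==i); x0,y0,W,H=st[i,:4]
    B=[(c,np.nonzero(m[:,c])[0].max()+.5) for c in range(x0+int(.3*W),x0+int(.7*W),3)]
    yb=int(np.mean([b[1] for b in B])); L=[];Q=[]
    for r in range(yb+4,yb+int((y0+H-yb)*.5),2):
        x=np.nonzero(m[r])[0]; g=np.argmax(np.diff(x)) 
        L.append((x[g]+.5,r));Q.append((x[g+1]-.5,r))
    P=[onz(w,q,.015)[:,:2] for q in(L,Q,B)]
    return P,(x0,y0,W,H)
th=np.radians(17.2);X=np.array([np.cos(th),np.sin(th)]);Y=np.array([-X[1],X[0]])
E
python3 - <<'E'
from fk import *
w=grab('wrist'); save(w,'w4.png'); s=robot.read_state(); print(s['time_s'],s['position'],s['eef_rot'],s['contact_force'])
c,r,b=redplate(w); print(c,r,b)
try:
    P,b=fork(w); print(b); xl,xr=(P[0]@X).mean(),(P[1]@X).mean(); yb=(P[2]@Y).mean()
    pk=X*(xl+xr)/2+Y*(yb-.046); print('w',xr-xl,'pk',pk,'plate rel',(c/1000-pk)@X,(c/1000-pk)@Y, 'tcp rel',(s['position'][:2]-pk)@X,(s['position'][:2]-pk)@Y)
except Exception as e: print(e)
E
```

```text
7.65 [0.60768964 0.07983737 0.0256741 ] [-1.47079503e-05  5.94383330e-01  8.04181854e-01  5.01220439e-05] [ 0.06228824 -1.10924276  0.45239135]
[593.46038818 126.67610931] 39.33021545410156 (176, 79, 171, 168)
attempt to get argmax of an empty sequence
```

View pics/w4.png

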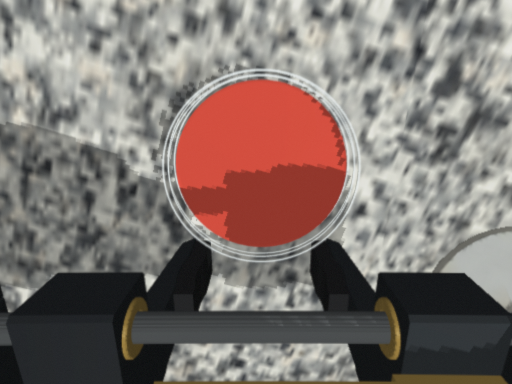

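The plate is held centrally and is in line with the pocket, about 133 mm short of it. I'll advance to the mouth and check before entering.

play_rows:
  series:
    - {"gripper": 0.59,"dp": [6,0,0],"yaw": 0}
    - {"gripper": 0.59,"dp": [14,0,0],"yaw": 0}
    - {"gripper": 0.59,"dp": [22,0,0],"yaw": 0}
    - {"gripper": 0.59,"dp": [30,0,0],"yaw": 0}
    - {"gripper": 0.59,"dp": [37,0,0],"yaw": 0}
    - {"gripper": 0.59,"dp": [42,0,0],"yaw": 0}
    - {"gripper": 0.59,"dp": [45,0,0],"yaw": 0}
    - {"gripper": 0.59,"dp": [45,0,0],"yaw": 0}

```text
time_s: 8.32
position: [0.5942, 0.1233, 0.0257]
eef_rot: [-0.0, 0.594, 0.804, 0.0]
contact_force: [-0.5, -0.1, 0.2]
gripper_width: 0.0521
gripper_force: 0.0
```

```bash
python3 - <<'E'
from fk import *
w=grab('wrist'); save(w,'w5.png'); s=robot.read_state(); print(s['time_s'],s['position'],s['contact_force'])
c,r,b=redplate(w); print(c,r,b)
for q in blobs(w,'blue',30)[1]: 
    print(cv2.boundingRect(q)); q=q[:,0]
    i=q[:,1].argmax(); print('tip',q[i],onz(w,[q[i]],.015)[0])
E
```

```text
8.3667 [0.5943908  0.12258197 0.02571455] [ 0.01903607 -0.49752946 -0.06924626]
[579.85131836 168.56373596] 39.39731216430664 (175, 80, 171, 167)
(389, 0, 44, 44)
tip [401  43] [0.61760601 0.23518521 0.015     ]
(94, 0, 43, 43)
tip [121  42] [0.51158507 0.20290269 0.015     ]
```

View pics/w5.png

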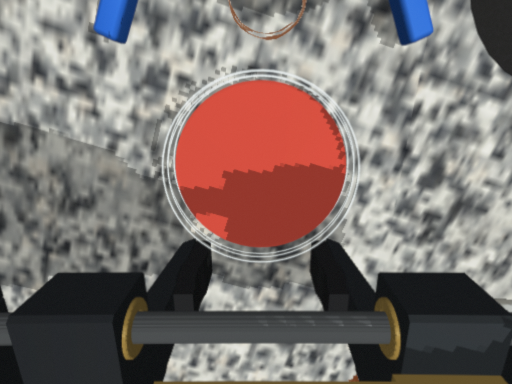

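The two fork tips (outer columns 94 and 433) sit symmetrically about the plate (column 261). About 89 mm remains.

play_rows:
  series:
    - {"gripper": 0.59,"dp": [6,0,0],"yaw": 0}
    - {"gripper": 0.59,"dp": [13,0,0],"yaw": 0}
    - {"gripper": 0.59,"dp": [20,0,0],"yaw": 0}
    - {"gripper": 0.59,"dp": [27,0,0],"yaw": 0}
    - {"gripper": 0.59,"dp": [33,0,0],"yaw": 0}
    - {"gripper": 0.59,"dp": [39,0,0],"yaw": 0}
    - {"gripper": 0.59,"dp": [45,0,0],"yaw": 0}
    - {"gripper": 0.59,"dp": [50,0,0],"yaw": 0}
    - {"gripper": 0.59,"dp": [55,0,0],"yaw": 0}
    - {"gripper": 0.59,"dp": [60,0,0],"yaw": 0}
    - {"gripper": 0.59,"dp": [65,0,0],"yaw": 0}
    - {"gripper": 0.59,"dp": [70,0,0],"yaw": 0}
    - {"gripper": 0.59,"dp": [75,0,0],"yaw": 0}
    - {"gripper": 0.59,"dp": [79,0,0],"yaw": 0}
    - {"gripper": 0.59,"dp": [82,0,0],"yaw": 0}
    - {"gripper": 0.59,"dp": [84,0,0],"yaw": 0}
    - {"gripper": 0.59,"dp": [84,0,0],"yaw": 0}

```text
time_s: 9.78
position: [0.5697, 0.2031, 0.0257]
eef_rot: [-0.0, 0.594, 0.804, 0.0]
contact_force: [-0.3, -0.6, 0.5]
gripper_width: 0.0521
gripper_force: 0.0
```

```bash
cat > seat.py <<'E'
from fk import *
w=grab('wrist'); save(w,'w6.png'); s=robot.read_state(); print(s['time_s'],s['position'],s['contact_force'],s['contact_force'][:2]@X,s['contact_force'][:2]@Y)
c,r,b=redplate(w); print(c,r,b)
m,_=blobs(w,'blue'); 
B=[(k,np.nonzero(m[:60,k])[0].max()+.5) for k in range(230,290,4) if m[:60,k].any()]
print(B[:4]); P=onz(w,B,.015)[:,:2]; print('gap centre to back wall mm',((P@Y).mean()*1000-c@Y))
E
python3 seat.py
```

```text
9.8333 [0.56986349 0.20268666 0.02571407] [ 0.01139225  0.0978946  -0.53317791] 0.039830991468440505 0.09014781574185224
[555.38110352 248.27627563] 39.316810607910156 (175, 81, 171, 167)
[(230, np.float64(49.5)), (234, np.float64(49.5)), (238, np.float64(49.5)), (242, np.float64(49.5))]
gap centre to back wall mm 50.317696426647046
```

play_rows:
  series:
    - {"gripper": 0.59,"dp": [1,0,0],"yaw": 0}
    - {"gripper": 0.59,"dp": [2,0,0],"yaw": 0}
    - {"gripper": 0.59,"dp": [3,0,0],"yaw": 0}
    - {"gripper": 0.59,"dp": [4,0,0],"yaw": 0}
    - {"gripper": 0.59,"dp": [4,0,0],"yaw": 0}

```text
time_s: 10.25
position: [0.5687, 0.2066, 0.0257]
eef_rot: [-0.0, 0.595, 0.804, 0.0]
contact_force: [0.3, -0.8, 0.5]
gripper_width: 0.0522
gripper_force: 0.1
```

play_rows:
  series:
    - {"gripper": 0.59,"dp": [0.5,0,0],"yaw": 0}
    - {"gripper": 0.59,"dp": [1,0,0],"yaw": 0}
    - {"gripper": 0.59,"dp": [1,0,0],"yaw": 0}

```text
time_s: 10.5
position: [0.5684, 0.2074, 0.0257]
eef_rot: [-0.0, 0.595, 0.804, 0.0]
contact_force: [-0.4, -0.5, -0.4]
gripper_width: 0.052
gripper_force: 0.1
```

```bash
python3 seat.py
```

```text
10.55 [0.56842544 0.20729286 0.02570928] [ 0.10520387 -0.02623141 -0.61379486] 0.09274213729844963 -0.05616793120982547
[554.16693115 252.29855347] 39.347564697265625 (175, 81, 171, 167)
[(230, np.float64(59.5)), (234, np.float64(59.5)), (238, np.float64(59.5)), (242, np.float64(59.5))]
gap centre to back wall mm 47.12120101277476
```

View pics/w6.png

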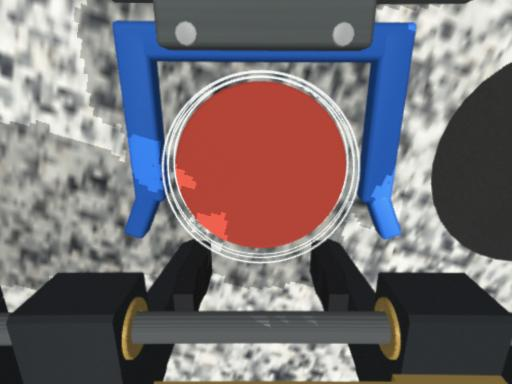

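The plate is between the arms; a gap of a few mm to the back bar (rows 61 to 71) remains. I'll nudge on until the force rises.

play_rows:
  series:
    - {"gripper": 0.59,"dp": [0.7,0,0],"yaw": 0}
    - {"gripper": 0.59,"dp": [1.4,0,0],"yaw": 0}
    - {"gripper": 0.59,"dp": [2,0,0],"yaw": 0}
    - {"gripper": 0.59,"dp": [2,0,0],"yaw": 0}

```text
time_s: 10.88
position: [0.5678, 0.2094, 0.0257]
eef_rot: [-0.0, 0.595, 0.804, 0.0]
contact_force: [-0.0, 1.0, -0.4]
gripper_width: 0.0521
gripper_force: 0.0
```

play_rows:
  series:
    - {"gripper": 0.59,"dp": [0.5,0,0],"yaw": 0}
    - {"gripper": 0.59,"dp": [1,0,0],"yaw": 0}
    - {"gripper": 0.59,"dp": [1,0,0],"yaw": 0}

```text
time_s: 11.13
position: [0.5675, 0.2103, 0.0257]
eef_rot: [-0.0, 0.595, 0.804, 0.0]
contact_force: [0.1, -0.5, -0.1]
gripper_width: 0.052
gripper_force: 0.1
```

```bash
python3 seat.py
```

```text
11.1833 [0.5675467  0.21022589 0.02571991] [ 0.0947232  -1.43097764 -0.11779122] -0.3326645833679163 -1.3949923891057818
[553.37426758 255.20410156] 39.420963287353516 (176, 81, 170, 168)
[(230, np.float64(59.5)), (234, np.float64(59.5)), (238, np.float64(59.5)), (242, np.float64(59.5))]
gap centre to back wall mm 47.15735219126985
```

```bash
sed -i 's/:60,k/:110,k/g' seat.py; python3 seat.py
```

```text
11.2333 [0.5675564  0.21020169 0.02571621] [-0.12504198 -0.15084645 -0.12713417] -0.16405640445445988 -0.10712442993067098
[553.27856445 255.13935852] 39.42056655883789 (176, 81, 170, 168)
[(230, np.float64(68.5)), (234, np.float64(68.5)), (238, np.float64(68.5)), (242, np.float64(68.5))]
gap centre to back wall mm 43.782397899578
```

play_rows:
  series:
    - {"gripper": 0.59,"dp": [0.5,0,0],"yaw": 0}
    - {"gripper": 0.59,"dp": [1,0,0],"yaw": 0}
    - {"gripper": 0.59,"dp": [1,0,0],"yaw": 0}

```text
time_s: 11.48
position: [0.5673, 0.211, 0.0257]
eef_rot: [0.0, 0.595, 0.804, -0.0]
contact_force: [0.4, -0.9, 0.2]
gripper_width: 0.0519
gripper_force: 0.2
```

```bash
python3 seat.py
```

```text
11.5333 [0.56733335 0.2109713  0.02572701] [ 0.64314073 -0.29494791  1.11392441] 0.5271599490213343 -0.47193924288832284
[553.10638428 255.78692627] 39.384666442871094 (176, 82, 170, 167)
[(230, np.float64(70.5)), (234, np.float64(70.5)), (238, np.float64(70.5)), (242, np.float64(70.5))]
gap centre to back wall mm 43.35063791896576
```

play_rows:
  series:
    - {"gripper": 0.59,"dp": [0.5,0,0],"yaw": 0}
    - {"gripper": 0.59,"dp": [1,0,0],"yaw": 0}
    - {"gripper": 0.59,"dp": [1,0,0],"yaw": 0}

```text
time_s: 11.78
position: [0.5672, 0.2113, 0.0257]
eef_rot: [0.0, 0.595, 0.804, -0.0]
contact_force: [1.1, -2.7, 0.2]
gripper_width: 0.0523
gripper_force: 1.1
```

```bash
python3 seat.py
```

```text
11.8333 [0.56720999 0.21132663 0.02575738] [ 0.9248095  -2.72111025 -0.00683914] 0.07879629384906388 -2.8728913588013105
[553.16815186 255.91899109] 39.348873138427734 (176, 82, 170, 167)
[(230, np.float64(71.5)), (234, np.float64(71.5)), (238, np.float64(71.5)), (242, np.float64(70.5))]
gap centre to back wall mm 43.221098245137085
```

Force is 2.9 N and the fingers no longer advance, so the plate is seated. Now I'll back off, rise, and turn to stand behind the grip with the fingers shut.

play_rows:
  series:
    - {"gripper": 0.59,"dp": [-5,0,0],"yaw": 0}
    - {"gripper": 0.59,"dp": [-20,0,0],"yaw": 0}
    - {"gripper": 0.59,"dp": [-46,0,0],"yaw": 0}
    - {"gripper": 0.59,"dp": [-46,0,-30],"yaw": 0}
    - {"gripper": 0.59,"dp": [-46,0,-65],"yaw": 0}
    - {"gripper": 0.4,"dp": [-46,0,-100],"yaw": 0}
    - {"gripper": 0.2,"dp": [-46,0,-130],"yaw": 0}
    - {"gripper": 0,"dp": [-46,0,-134],"yaw": 0}
    - {"gripper": 0,"dp": [-46,0,-134],"yaw": 0}

```text
time_s: 12.58
position: [0.5818, 0.1689, 0.162]
eef_rot: [0.001, 0.595, 0.804, 0.002]
contact_force: [-0.2, 0.0, -0.8]
gripper_width: 0.0271
gripper_force: 0.0
```

play_rows:
  series:
    - {"gripper": 0,"dp": [10,-8,0],"yaw": -0.1}
    - {"gripper": 0,"dp": [22,-17,0],"yaw": -0.22}
    - {"gripper": 0,"dp": [35,-26,0],"yaw": -0.34}
    - {"gripper": 0,"dp": [48,-36,0],"yaw": -0.46}
    - {"gripper": 0,"dp": [61,-46,0],"yaw": -0.58}
    - {"gripper": 0,"dp": [74,-56,0],"yaw": -0.7}
    - {"gripper": 0,"dp": [87,-66,0],"yaw": -0.82}
    - {"gripper": 0,"dp": [100,-76,0],"yaw": -0.94}
    - {"gripper": 0,"dp": [114,-86,0],"yaw": -1.06}
    - {"gripper": 0,"dp": [128,-96,0],"yaw": -1.18}
    - {"gripper": 0,"dp": [142,-106,0],"yaw": -1.3}
    - {"gripper": 0,"dp": [156,-117,0],"yaw": -1.42}
    - {"gripper": 0,"dp": [168,-126,0],"yaw": -1.53}
    - {"gripper": 0,"dp": [177,-132,0],"yaw": -1.571}
    - {"gripper": 0,"dp": [177,-132,0],"yaw": -1.571}
    - {"gripper": 0,"dp": [177,-132,0],"yaw": -1.571}

```text
time_s: 13.92
position: [0.402, 0.2986, 0.159]
eef_rot: [-0.001, -0.147, 0.989, -0.0]
contact_force: [-0.7, -0.7, 0.5]
gripper_width: 0.0006
gripper_force: 0.0
```

```bash
python3 - <<'E'
from fk import *
pk=np.array([.5535,.2557])
w=grab('wrist'); save(w,'w7.png'); s=robot.read_state(); print(s['time_s'],s['position'],s['eef_rot'],s['joints'],s['gripper_width'])
d=s['position'][:2]-pk; print('tcp img',d@X,d@Y)
for q in blobs(w,'orange',80)[1]:
    b=cv2.boundingRect(q); p=onz(w,q[:,0],.077)[:,:2]-pk; print('orange',b,(p@X).min(),(p@X).max(),(p@Y).min(),(p@Y).max())
E
```

```text
13.9667 [0.40278351 0.29810003 0.15923193] [-2.38552405e-04 -1.46611997e-01  9.89193999e-01 -3.11912591e-04] [-7.28188745e-01  4.28156708e-01  1.31900284e-03  2.00615612e+00
 -4.41601049e-04  7.08021117e-01  1.13842808e+00] 0.0004584961798899849
tcp img -0.1314381684755205 0.0850719071755854
```

View pics/w7.png

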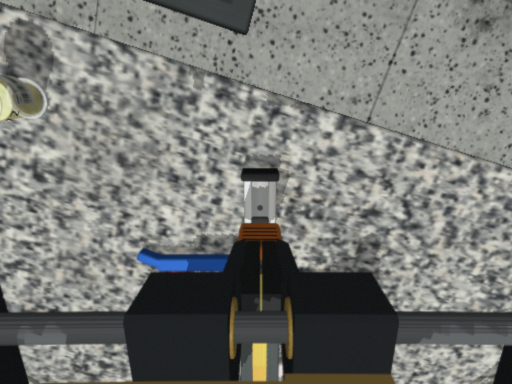

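The fingers are centred on the grip in column (261 against 263), with the grip's ribbed rear face visible at rows 225–240. I'll check the fit by projection before descending.

```bash
python3 - <<'E'
from fk import *
pk=np.array([.5535,.2557]); w=grab('wrist')
def P(x,y,z): return np.r_[pk+X*x+Y*y,z]
for z in(.027,.077): print(z,proj(w,[P(-.1026,.086-.018,z),P(-.1026,.086+.018,z)]).round(1).tolist())
print('rail end',proj(w,[P(-.122,.086,.021)]))
h=cv2.cvtColor(w['im'],cv2.COLOR_RGB2HSV); m=cv2.inRange(h,(3,140,50),(18,255,255))[200:260,220:300]; ys,xs=np.nonzero(m); print(xs.min()+220,xs.max()+220,ys.min()+200,ys.max()+200)
for r in range(222,242,2): x=np.nonzero(m[r-200])[0]+220; print(r,(x.min(),x.max()) if len(x) else None)
E
```

```text
0.027 [[241.9, 222.4], [281.9, 222.2]]
0.077 [[238.0, 248.9], [286.2, 248.6]]
rail end [[261.756576   199.68456905]]
239 281 222 259
222 (np.int64(253), np.int64(269))
224 (np.int64(243), np.int64(278))
226 (np.int64(242), np.int64(279))
228 (np.int64(241), np.int64(280))
230 (np.int64(241), np.int64(280))
232 (np.int64(241), np.int64(280))
234 (np.int64(240), np.int64(281))
236 (np.int64(240), np.int64(281))
238 (np.int64(239), np.int64(281))
240 (np.int64(239), np.int64(276))
```

The projection agrees with what is seen. Descending behind the grip.

play_rows:
  series:
    - {"gripper": 0,"dp": [0,-1,25],"yaw": 0}
    - {"gripper": 0,"dp": [0,-1,50],"yaw": 0}
    - {"gripper": 0,"dp": [0,-1,75],"yaw": 0}
    - {"gripper": 0,"dp": [0,-1,92],"yaw": 0}
    - {"gripper": 0,"dp": [0,-1,102],"yaw": 0}
    - {"gripper": 0,"dp": [0,-1,104],"yaw": 0}
    - {"gripper": 0,"dp": [0,-1,104],"yaw": 0}
    - {"gripper": 0,"dp": [0,-1,104],"yaw": 0}

```text
time_s: 14.68
position: [0.4035, 0.2979, 0.0565]
eef_rot: [0.001, -0.148, 0.989, 0.0]
contact_force: [-0.2, -0.1, 0.6]
gripper_width: 0.0005
gripper_force: 0.0
```

play_rows:
  series:
    - {"gripper": 0,"dp": [-3,0,0],"yaw": 0}
    - {"gripper": 0,"dp": [-7,0,0],"yaw": 0}
    - {"gripper": 0,"dp": [-11,0,0],"yaw": 0}
    - {"gripper": 0,"dp": [-15,0,0],"yaw": 0}
    - {"gripper": 0,"dp": [-18,0,0],"yaw": 0}
    - {"gripper": 0,"dp": [-21,0,0],"yaw": 0}
    - {"gripper": 0,"dp": [-24,0,0],"yaw": 0}
    - {"gripper": 0,"dp": [-26,0,0],"yaw": 0}

```text
time_s: 15.35
position: [0.4276, 0.3054, 0.0557]
eef_rot: [-0.0, -0.148, 0.989, -0.0]
contact_force: [-2.3, -0.1, 0.8]
gripper_width: 0.0006
gripper_force: 1.0
```

play_rows:
  series:
    - {"gripper": 0,"dp": [-3,0,0],"yaw": 0}
    - {"gripper": 0,"dp": [-7,0,0],"yaw": 0}
    - {"gripper": 0,"dp": [-12,0,0],"yaw": 0}
    - {"gripper": 0,"dp": [-17,0,0],"yaw": 0}
    - {"gripper": 0,"dp": [-22,0,0],"yaw": 0}
    - {"gripper": 0,"dp": [-27,0,0],"yaw": 0}
    - {"gripper": 0,"dp": [-32,0,0],"yaw": 0}
    - {"gripper": 0,"dp": [-37,0,0],"yaw": 0}
    - {"gripper": 0,"dp": [-42,0,0],"yaw": 0}
    - {"gripper": 0,"dp": [-47,0,0],"yaw": 0}
    - {"gripper": 0,"dp": [-52,0,0],"yaw": 0}
    - {"gripper": 0,"dp": [-57,0,0],"yaw": 0}
    - {"gripper": 0,"dp": [-62,0,0],"yaw": 0}
    - {"gripper": 0,"dp": [-67,0,0],"yaw": 0}
    - {"gripper": 0,"dp": [-71,0,0],"yaw": 0}
    - {"gripper": 0,"dp": [-74,0,0],"yaw": 0}
    - {"gripper": 0,"dp": [-76,0,0],"yaw": 0}

```text
time_s: 16.77
position: [0.4987, 0.3268, 0.0554]
eef_rot: [-0.002, -0.148, 0.989, -0.001]
contact_force: [-9.2, -4.5, 6.0]
gripper_width: 0.0004
gripper_force: 4.6
```

```bash
cat > st.py <<'E'
from fk import *
s=robot.read_state(); d=s['position'][:2]-np.array([.5535,.2557]); f=s['contact_force']
print('t',s['time_s'],'est shuttle travel mm',1000*(d@X)+112,'y',d@Y,'F',f[:2]@X,f[:2]@Y,f[2],s['joints'].round(2))
for n in('top','side'):
    c=grab(n)
    if n=='top':
        h=cv2.cvtColor(c['im'],cv2.COLOR_RGB2HSV)
        m=cv2.inRange(h,(0,120,60),(9,255,255))
        ys,xs=np.nonzero(m[138:158,128:150]); print('knob top',len(xs),xs.mean()+128 if len(xs) else 0,ys.mean()+138 if len(xs) else 0)
        try: print('plate',redplate_at(c))
        except NameError: pass
E
python3 st.py; python3 - <<'E'
from fk import *
c=grab('side');save(c,'s9.png')
h=cv2.cvtColor(c['im'],cv2.COLOR_RGB2HSV);m=cv2.inRange(h,(0,110,60),(9,255,255))|cv2.inRange(h,(172,110,60),(180,255,255))
for k in cv2.findContours(m,0,2)[0]:
    b=cv2.boundingRect(k)
    if 150<b[0]<280 and 190<b[1]<280: print(b)
pk=np.array([.5535,.2557])-.0*X
print(proj(c,[np.r_[pk+X*x+Y*.086,z] for x in(.16,.172,.185) for z in(.08,.105)]).round(1).tolist())
E
```

```text
t 16.7667 est shuttle travel mm 80.68140881519457 y 0.08412616738326825 F -10.14677492928558 -1.596505975577645 5.999627674001621 [-0.65  0.73 -0.    1.79  0.    0.63  1.21]
knob top 28 137.67857142857142 147.28571428571428
(217, 274, 8, 10)
(258, 248, 1, 1)
(215, 242, 1, 1)
(255, 238, 1, 1)
(263, 237, 1, 6)
(222, 236, 8, 7)
(262, 235, 1, 1)
(209, 235, 12, 3)
(260, 227, 2, 2)
(196, 226, 3, 6)
[[192.3, 234.9], [192.1, 225.8], [187.5, 235.4], [187.2, 226.3], [182.2, 235.9], [181.8, 226.8]]
```

play_rows:
  series:
    - {"gripper": 0,"dp": [0,0,0],"yaw": 0}
    - {"gripper": 0,"dp": [0,0,0],"yaw": 0}
    - {"gripper": 0,"dp": [0,0,0],"yaw": 0}

```text
time_s: 17.17
position: [0.5002, 0.3272, 0.0555]
eef_rot: [-0.0, -0.148, 0.989, -0.0]
contact_force: [-3.3, -2.2, -1.0]
gripper_width: 0.0002
gripper_force: 1.7
```

play_rows:
  series:
    - {"gripper": 0,"dp": [-1,0,0],"yaw": 0}
    - {"gripper": 0,"dp": [-2,0,0],"yaw": 0}
    - {"gripper": 0,"dp": [-2,0,0],"yaw": 0}

```text
time_s: 17.42
position: [0.5012, 0.3276, 0.0555]
eef_rot: [-0.001, -0.148, 0.989, -0.001]
contact_force: [-5.8, -3.4, 1.8]
gripper_width: 0.0003
gripper_force: 3.0
```

```bash
python3 st.py; python3 - <<'E'
from fk import *
t=grab('top'); save(t,'t9.png')
for k in('blue',):
    for q in blobs(t,k,6)[1]:
        b=cv2.boundingRect(q)
        if 130<b[0]<195 and 120<b[1]<205: q=q[:,0]; p=onz(t,[q[q[:,0].argmax()]],.015)[0,:2]-np.array([.5535,.2557]); print(b,p@X,p@Y)
h=cv2.cvtColor(t['im'],cv2.COLOR_RGB2HSV); m=cv2.inRange(h,(0,90,40),(9,255,255))|cv2.inRange(h,(172,90,40),(180,255,255))
for q in cv2.findContours(m,0,1)[0]:
    b=cv2.boundingRect(q)
    if 150<b[0]<200 and 120<b[1]<205 and b[2]>3: c=np.array(b[:2])+np.array(b[2:])/2-.5; p=onz(t,[c],.012)[0,:2]-np.array([.5535,.2557]); print('plate',b,p@X,p@Y)
E
```

```text
t 17.4167 est shuttle travel mm 83.31568902283331 y 0.08411216002832426 F -6.514403120638147 -1.580306506534714 1.7734366342794097 [-0.65  0.73 -0.    1.78  0.    0.63  1.21]
knob top 28 137.85714285714286 147.21428571428572
(159, 173, 10, 7) 0.038954377837923326 0.02324529929995893
(171, 172, 14, 5) 0.02287140480515311 -0.03142027680939751
(152, 140, 25, 19) 0.14737294903658507 -0.03478834897659445
plate (161, 149, 23, 23) 0.08833525900862861 -0.0038005733692059087
```

The plate is riding along in the fork (both have moved ~85 mm). Continuing more slowly.

play_rows:
  series:
    - {"gripper": 0,"dp": [-2,0,0],"yaw": 0}
    - {"gripper": 0,"dp": [-4,0,0],"yaw": 0}
    - {"gripper": 0,"dp": [-6,0,0],"yaw": 0}
    - {"gripper": 0,"dp": [-8,0,0],"yaw": 0}
    - {"gripper": 0,"dp": [-10,0,0],"yaw": 0}

```text
time_s: 17.98
position: [0.5107, 0.3305, 0.0555]
eef_rot: [-0.001, -0.148, 0.989, -0.001]
contact_force: [-4.8, -3.7, 1.7]
gripper_width: 0.0001
gripper_force: 2.5
```

play_rows:
  series:
    - {"gripper": 0,"dp": [-2,0,0],"yaw": 0}
    - {"gripper": 0,"dp": [-4,0,0],"yaw": 0}
    - {"gripper": 0,"dp": [-6,0,0],"yaw": 0}
    - {"gripper": 0,"dp": [-8,0,0],"yaw": 0}
    - {"gripper": 0,"dp": [-10,0,0],"yaw": 0}

```text
time_s: 18.4
position: [0.5208, 0.3335, 0.0555]
eef_rot: [-0.001, -0.148, 0.989, -0.0]
contact_force: [-4.6, -3.9, 0.8]
gripper_width: 0.0002
gripper_force: 2.6
```

play_rows:
  series:
    - {"gripper": 0,"dp": [-2,0,0],"yaw": 0}
    - {"gripper": 0,"dp": [-4,0,0],"yaw": 0}
    - {"gripper": 0,"dp": [-6,0,0],"yaw": 0}

```text
time_s: 18.65
position: [0.5266, 0.3352, 0.0555]
eef_rot: [-0.001, -0.148, 0.989, -0.0]
contact_force: [-4.6, -2.3, 0.3]
gripper_width: 0.0003
gripper_force: 2.4
```

```bash
python3 st.py
```

```text
t 18.65 est shuttle travel mm 109.77619756670046 y 0.083935852687712 F -5.099768323734748 -0.8761316407107415 0.25285214599834205 [-0.64  0.76 -0.    1.72  0.    0.67  1.23]
knob top 29 137.48275862068965 146.89655172413794
```

play_rows:
  series:
    - {"gripper": 0,"dp": [-1.5,0,0],"yaw": 0}
    - {"gripper": 0,"dp": [-3,0,0],"yaw": 0}
    - {"gripper": 0,"dp": [-4.5,0,0],"yaw": 0}
    - {"gripper": 0,"dp": [-6,0,0],"yaw": 0}

```text
time_s: 19.08
position: [0.5327, 0.3374, 0.0557]
eef_rot: [-0.0, -0.148, 0.989, -0.0]
contact_force: [-4.4, -3.0, 0.7]
gripper_width: 0.0005
gripper_force: 1.7
```

play_rows:
  series:
    - {"gripper": 0,"dp": [-1.5,0,0],"yaw": 0}
    - {"gripper": 0,"dp": [-3,0,0],"yaw": 0}
    - {"gripper": 0,"dp": [-4.5,0,0],"yaw": 0}
    - {"gripper": 0,"dp": [-6,0,0],"yaw": 0}

```text
time_s: 19.42
position: [0.5395, 0.3402, 0.0562]
eef_rot: [0.001, -0.148, 0.989, 0.001]
contact_force: [-0.7, -1.2, -0.6]
gripper_width: 0.0004
gripper_force: 0.3
```

play_rows:
  series:
    - {"gripper": 0,"dp": [-1.5,0,0],"yaw": 0}
    - {"gripper": 0,"dp": [-3,0,0],"yaw": 0}
    - {"gripper": 0,"dp": [-4,0,0],"yaw": 0}

```text
time_s: 19.67
position: [0.5406, 0.3405, 0.0557]
eef_rot: [-0.002, -0.148, 0.989, -0.0]
contact_force: [-10.1, -3.7, 6.5]
gripper_width: 0.0005
gripper_force: 4.9
```

```bash
python3 st.py
```

```text
t 19.6667 est shuttle travel mm 124.78777566410545 y 0.08482587642061364 F -10.707280626057084 -0.5722307669762141 6.488950965905454 [-0.63  0.78 -0.    1.67  0.    0.7   1.24]
knob top 29 138.06896551724137 147.27586206896552
```

Force fell to ~1 N (the snap), then rose to ~10 N against the notch's far flank, so the pin has clicked. Backing off at once.

play_rows:
  series:
    - {"gripper": 0,"dp": [8,0,0],"yaw": 0}
    - {"gripper": 0,"dp": [25,0,0],"yaw": 0}
    - {"gripper": 0,"dp": [45,0,0],"yaw": 0}
    - {"gripper": 0,"dp": [60,0,0],"yaw": 0}
    - {"gripper": 0,"dp": [60,0,0],"yaw": 0}
    - {"gripper": 0,"dp": [60,0,0],"yaw": 0}

```text
time_s: 20.27
position: [0.4852, 0.3234, 0.0561]
eef_rot: [0.001, -0.148, 0.989, 0.0]
contact_force: [0.7, -0.7, 0.8]
gripper_width: 0.0007
gripper_force: 0.0
```

```bash
python3 - <<'E'
from fk import *
pk=np.array([.5535,.2557])
s=robot.read_state(); print(s['time_s'],s['position'],s['contact_force'])
w=grab('wrist'); save(w,'w10.png')
def orange(c):
    h=cv2.cvtColor(c['im'],cv2.COLOR_RGB2HSV); m=cv2.inRange(h,(3,140,50),(18,255,255)); return m
m=orange(w)
for q in cv2.findContours(m,0,1)[0]:
    if cv2.contourArea(q)>60:
        b=cv2.boundingRect(q); p=onz(w,[(b[0]+b[2]/2,b[1])],.027)[0,:2]-pk; print('grip rear bottom',b,p@X,p@Y)
t=grab('top'); old=cv2.imread('pics/top0.png')[:,:,::-1]; t9=cv2.imread('pics/t9.png')[:,:,::-1]
save(t,'t10.png')
def knob(im):
    f=im[138:160,128:152].astype(float); r=np.clip(f[:,:,0]-f[:,:,1:].max(2)-40,0,None); yy,xx=np.mgrid[138:160,128:152]; return (r*xx).sum()/r.sum(),(r*yy).sum()/r.sum(),r.sum()
for n,i in(('start',old),('mid',t9),('now',t['im'])): print(n,knob(i))
# predicted shift of knob per 8 mm lift
K=onz(t,[knob(old)[:2]],.11)[0]; print('knob img',(K[:2]-pk)@X,(K[:2]-pk)@Y,proj(t,[K+[0,0,d] for d in(0,.003,.0081)]).round(2).tolist())
h=cv2.cvtColor(t['im'],cv2.COLOR_RGB2HSV); mm=cv2.inRange(h,(0,90,40),(9,255,255))|cv2.inRange(h,(172,90,40),(180,255,255))
for q in cv2.findContours(mm,0,1)[0]:
    b=cv2.boundingRect(q)
    if 145<b[0]<200 and 110<b[1]<205 and b[2]>3: c=np.array(b[:2])+np.array(b[2:])/2-.5; p=onz(t,[c],.012)[0,:2]-pk; print('plate',b,p@X,p@Y)
for q in blobs(t,'blue',4)[1]:
    b=cv2.boundingRect(q)
    if 130<b[0]<195 and 110<b[1]<205: print('blue',b)
E
```

```text
20.2667 [0.48516014 0.32337577 0.05613218] [ 0.65439516 -0.70496106  0.75824412]
grip rear bottom (239, 370, 45, 9) 0.04209064945282409 0.08529994075540294
grip rear bottom (239, 351, 44, 17) 0.02685482672566978 0.08500132256613643
start (np.float64(138.27116402116403), np.float64(147.3593474426808), np.float64(2268.0))
mid (np.float64(137.7555826228177), np.float64(146.95087291920422), np.float64(2463.0))
now (np.float64(138.1025538707103), np.float64(147.15043894652834), np.float64(2506.0))
knob img 0.1356019762797729 0.07988188698262415 [[138.27, 147.36], [138.01, 147.14], [137.56, 146.76]]
plate (151, 179, 4, 3) 0.037817246863385716 0.08138554320469671
plate (158, 139, 23, 22) 0.12867577593967933 -0.003179204612903002
blue (156, 161, 26, 8)
blue (169, 130, 5, 6)
```

The knob's lift in the top view is about 2.4 mm (the notch's 3 mm), down from ~6 mm on the ramp. The plate moved with the fork. I'll lift away to the earlier viewing pose to check the seating.

play_rows:
  series:
    - {"gripper": 0,"dp": [0,0,-25],"yaw": 0}
    - {"gripper": 0,"dp": [0,0,-60],"yaw": 0}
    - {"gripper": 0,"dp": [0,0,-95],"yaw": 0}
    - {"gripper": 0,"dp": [0,0,-130],"yaw": 0.1}
    - {"gripper": 0,"dp": [0,-8,-165],"yaw": 0.22}
    - {"gripper": 0,"dp": [0,-18,-190],"yaw": 0.34}
    - {"gripper": 0,"dp": [0,-28,-200],"yaw": 0.46}
    - {"gripper": 0,"dp": [0,-38,-200],"yaw": 0.58}
    - {"gripper": 0,"dp": [0,-48,-200],"yaw": 0.7}
    - {"gripper": 0,"dp": [0,-58,-200],"yaw": 0.82}
    - {"gripper": 0,"dp": [0,-68,-200],"yaw": 0.94}
    - {"gripper": 0,"dp": [0,-78,-200],"yaw": 1.06}
    - {"gripper": 0,"dp": [0,-88,-200],"yaw": 1.18}
    - {"gripper": 0,"dp": [-2,-98,-200],"yaw": 1.3}
    - {"gripper": 0,"dp": [-2,-98,-200],"yaw": 1.42}
    - {"gripper": 0,"dp": [-2,-98,-200],"yaw": 1.54}
    - {"gripper": 0,"dp": [-2,-98,-200],"yaw": 1.571}
    - {"gripper": 0,"dp": [-2,-98,-200],"yaw": 1.571}
    - {"gripper": 0,"dp": [-2,-98,-200],"yaw": 1.571}

```text
time_s: 21.95
position: [0.5164, 0.23, 0.256]
eef_rot: [0.0, 0.594, 0.804, 0.0]
contact_force: [-0.9, -0.3, -1.0]
gripper_width: 0.0006
gripper_force: 0.0
```

```bash
cat > chk.py <<'E'
from fk import *
import pickle
w=grab('wrist'); save(w,'w11.png'); s=robot.read_state(); print(s['time_s'],s['position'],s['contact_force'])
c,r,b=redplate(w); print('plate',c,r,b)
m,_=blobs(w,'blue'); n,l,st,_=cv2.connectedComponentsWithStats(m)
for i in range(1,n):
    if st[i,4]>40: print('blue',st[i])
m[190:]=0
cx=b[0]+b[2]//2
B=[(k,np.nonzero(m[:b[1]+10,k])[0].max()+.5) for k in range(cx-14,cx+15,4) if m[:b[1]+10,k].any()]
print(B); P=onz(w,B,.015)[:,:2]; print('centre to back wall',(P@Y).mean()*1000-c@Y)
L=[];Q=[]
for rr in range(b[1]+b[3]//2-8,b[1]+b[3]//2+9,4):
    x=np.nonzero(m[rr])[0]; lx=x[x<cx]; qx=x[x>cx]
    if len(lx) and len(qx): L.append((lx.max()+.5,rr));Q.append((qx.min()-.5,rr))
if L:
    a=onz(w,L,.015)[:,:2]@X*1000-c@X; d=onz(w,Q,.015)[:,:2]@X*1000-c@X; print('sides',a.round(1),d.round(1))
    
k=(onz(w,[(0,0)],.1))
E
python3 chk.py
```

```text
22.0 [0.51615715 0.22993545 0.25593323] [ 0.05017135 -0.25935185 -0.71750111]
plate [674.24530029 291.66143799] 40.92604064941406 (368, 118, 70, 68)
blue [ 346  102  121   81 2401]
blue [391 373  39  11 248]
[(389, np.float64(115.5)), (393, np.float64(115.5)), (397, np.float64(114.5)), (401, np.float64(114.5)), (405, np.float64(114.5)), (409, np.float64(114.5)), (413, np.float64(114.5)), (417, np.float64(114.5))]
centre to back wall 44.45685635852193
sides [-43.4 -44.  -43.5 -44.2 -43.7] [46.2 47.1 48.  47.7 47.4]
```

The plate-to-back-wall gap matches the seated value within measurement error (red edge to wall about 4.3 mm now, 5.2 mm when pressed home). The pin is in its notch and the arm is clear.

```bash
python3 -c "
from bench import robot
print(robot.finish_job())"
```

```text
the job is handed in; nothing more can be done
None
```

I handed the job in at about 22 s: the red plate is against the back of the fork to within about 1 mm by camera, and the shuttle, judging by the push force and the pin's height, is resting clicked in its notch. The arm is clear; I kept away from the cream plate and cups but did not re-measure them at the end.

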